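Check the paint film on a freshly painted mounting plate

TASK

Lay the loose painted mounting plate, the one with the white ring drawn on it, flat in the empty compartment of the drying tray, setting it down rather than dropping it, and let go of it. Then take the paint-thickness gauge out of its stand and hold it upright with the probe inside the ring, pressing lightly so that the sprung probe is about half way in. Finish while still holding it there for the reading, and leave the other things on the bench as they are.

Things in the scene. Friction and masses are not known exactly. Their poses are not given: they have to be found in the camera images.
- plate: loose plate with the ring: flat grey-painted steel 140 (its x) x 70 (y) x 5 mm, 0.35 to 0.55 kg, flat on the bench left or right of the tray at any yaw. Welded upright on its middle, over the centre of mass, is a square tube 16 x 16 mm, sides along x and y, top 50 mm above the plate's underside: the part to take it by. Origin: centre of its underside, z up
- plate_ring (a point): centre of the ring drawn in white on the plate's upper face, 29 mm across: 44 mm from the plate's centre along its +x, 5 mm above its underside
- tray: light wood drying tray, fixed, any yaw: 166 (its x) x 184 mm (y), floor 6 mm thick, walls 8 mm thick, tops 16 mm above the bench. A wall along x parts two like compartments, each 150 (x) x 80 mm (y) inside, centred at y = +44 mm (empty) and y = -44 mm (holding the other plate). Origin: centre of its underside
- tray_slot (a point): centre of the empty compartment's floor, 6 mm above the bench; axes as the tray's: the plate goes here with its long side along x, either way round, with 5 mm to spare on every side
- other_plate: a second plate like the first (same size and tube, no ring), already lying in the tray's other compartment; leave it there
- gauge: paint gauge, 0.12 to 0.2 kg, upright in its stand: dark body 46 (its x, rubber grips on these sides) x 25 (y, display on -y) x 105 mm tall. Origin: centre of the body's underside, 34 mm above the bench while in the stand; z up the body. Below it: a fixed nose 18 mm dia., 8 mm long, then the sprung probe, its end 22 mm below the origin when free
- gauge_probe (a joint): how far the sprung probe is pushed into the gauge, m: 0 free, 0.008 fully in. Spring: about 1 N at the start of its travel, 3 N half way, 5 N fully in
- gauge_tip (a point): centre of the probe's flat end, steel, 12 mm dia., on the gauge's axis; axes as the gauge's
- stand: wooden gauge stand, fixed, left or right of the tray: foot 110 (its x) x 80 mm, pocket 51 (x) x 30 mm (y) inside, open above, walls 10 mm thick with tops 62 mm above the bench. The gauge sits 28 mm deep in it with 2.5 mm play a side and lifts straight up. Origin: centre of its underside; axes as the gauge's
- paint_tin: closed paint tin 103 mm dia., 114 mm tall, standing on the bench; not part of the job. Origin: centre of its underside
- snips: tin snips with yellow grips, 230 mm long (its x) by 85 mm, 18 mm high, lying on the bench; not part of the job. Origin: under the middle, at bench height
- tape: roll of masking tape 96 mm dia., 25 mm tall, lying on the bench; not part of the job. Origin: centre of its underside
Things that resemble listed ones, but are neither listed nor needed, are in the scene too. Of the things shaped like the stand, the wooden one is meant.

How it is judged:
On the way, in this order (a step that is already met when the one before it is completed fails the run):
1. the ringed plate lies flat in the tray's empty compartment and has been let go (x of plate in the frame of tray_slot between -0.008 and 0.008 m and y of plate in the frame of tray_slot between -0.008 and 0.008 m and z of plate in the frame of tray_slot between -0.004 and 0.004 m and angle between plate's own z axis and vertical below 0.04 rad and contact force between the fingers and plate below 0.1 N and linear speed of plate below 0.02 m/s), for 0.2 s.
2. the gauge is held in the fingers, out of its stand (contact force between the fingers and gauge above 1 N and contact force between gauge and stand below 0.1 N and z of gauge in the frame of stand above 0.064 m), for 0.2 s.
At the end, for the whole second after the job is handed in: Ringed plate flat in the slot (8 mm, height 4 mm), fingers off it; gauge held in the fingers, clear of stand and tray, at rest, upright within 5 degrees, its probe end on the plate within 8.5 mm of the ring's centre, pushed in 1.5 to 7.5 mm of 8, pressing with 1 to 8 N (all of step 1 and contact force between the fingers and gauge above 1 N and contact force between gauge and stand below 0.1 N and horizontal distance between gauge_tip and plate_ring below 0.0085 m and angle between gauge's own z axis and vertical below 0.09 rad and contact force between gauge and plate between 1 and 8 N and value of joint gauge_probe between 0.0015 and 0.0075 m and contact force between gauge and tray below 0.1 N and linear speed of gauge below 0.02 m/s); the arm keeps its last pose, push and grip.
It fails at once if the ringed plate let go of above the tray or bench (dropped) (contact force between the fingers and plate below 0.05 N and height (world z) of plate above 0.03 m).
It fails at once if the gauge pressed hard on the plate (over 15 N) (contact force between gauge and plate above 15 N).
It fails at once if another thing on the bench disturbed (moved over 20 mm) (distance of any of other_plate, paint_tin, snips, tape from where it was at the start of the episode above 0.02 m).
It also fails if it takes over 67 s, if anything falls off the work surface, if the arm or the gripper's body presses on something with over 40 N, if the wrist force passes 120 N, or if a joint passes its speed limit or range.

ROBOT

A 7-joint arm with a two-finger parallel gripper is mounted at the origin on the work surface. World frame = base frame: x ahead of the robot, y to its left, z up, the work surface at z = 0. Lengths are in m, angles in rad, forces in N, time in s.
With the tool pointing down it reaches from about 0.4 to 0.9 m from the base axis. Payload 5.6 kg.
Tool frame: the origin (TCP) lies midway between the tips of the shut fingers; the grasp point (between the pads) lies 19 mm behind it; z points along the fingers, y is the line along which they close (so a half turn about z gives the same grasp; the last joint's range is limited). The gripper opens to 92 mm and grips with 3 to 60 N. Pads are 20 mm wide; open, the fingers measure 128 mm over their backs; the gripper's body (75 mm by 189 mm) begins 69 mm behind the grasp point.
Start: joints at [-1.38, 0.468, -0.012, 1.603, 0.006, 1.071, -0.056], TCP at [0.151, 0.632, 0.215] pointing down, gripper open.
Joint ranges: [-2.53, 2.53], [-0.31, 2.02], [-1.57, 1.55], [0.28, 2.44], [-1.29, 4.43], [0.15, 1.84], [-2.92, 2.92]. Speed limits (rad/s): [2.57, 2.57, 3.14, 3.14, 3.14, 3.14, 3.14].

INTERFACE

Orientations are given as a 3x3 rotation matrix whose columns are the frame's x, y, z axes.
In Python, from station import env, effector, solver, viewer, workorder, search_frame, tip_of gives the robot as it stands. Calls block until the motion is done:
- env.reach(position, orientation): joint-space move of the TCP to a pose.
- env.movel(position, frame=None, rate=0.15): straight line of the TCP; frame=None keeps the orientation; rate is the mean speed in m/s.
- env.goto_joints(angles): joint-space move.
- effector.release() and effector.grasp(squeeze=None): open the fingers fully, or close them until they stop; squeeze is the grip in N (None keeps the last).
- env.pause(seconds).
- solver.inverse_kinematics(position, orientation): joint angles nearest the present ones, or None.
- env.sense(): the state.
- viewer.read_camera(name): name is "scene" or "top" or "wrist"; returns (picture, depth): 400x640x3 uint8, red, green, blue; 400x640 float32, m along the optical axis (not along the pixel's ray), 0 where there is no reading.
- viewer.camera_info(name): a dict with "intrinsics" (3x3 intrinsics, pixels), "eye" and "rotation" of the camera in the world; the wrist camera has in their place "T_tool_cam" (4x4, takes a point from camera to tool coordinates, whose origin is the TCP and whose axes are the flange's). Camera axes: x right, y up, looking along -z (the intrinsics and any distortion apply to the point x, -y, -z); pixel columns grow to the right and rows downward; lengths in m; the calibration is good to about 2 mm. A picture is of the moment at which its call begins: read the wrist's pose just before it. camera_info takes no time and is no camera call.
A pose or a line that the arm cannot do raises env.PlanningError and nothing moves.
- workorder.finish_job(): hands the job in; it is judged then, once.
Trained networks look in the newest picture that a camera, given by its name, has taken for a name from the list of things; names that differ only in an ending like _2 or _b are one class to them, and where a whole thing is asked for, a point or a joint stands for the part that bears it (a point fixed in the world has none). Each returns a list of dicts, best first, with "score" (0 to 1); they miss things now and then, are a little off and sometimes report something else, mostly with a low value. They report only what shows in the picture. A call takes as long as a camera call. They do not tell look-alikes from the thing itself.
- search_frame(camera, name): "at" ([x, y, z] in m, in world coordinates, good to about 4 mm: the middle of the surface that is visible of it).
- tip_of(camera, name): "at" ([x, y, z] in m, in world coordinates, good to about 4 mm: a listed point, or the origin of a listed thing).
The state is a dict: "t": time; "joint_positions": joint angles; "joint_velocities": joint speeds; "tau": joint torques, N m; "ee_pos": TCP position; "tcp_rot": TCP orientation; "wrist_force": force on the tool from outside, world axes, zero at the start; "moment": the same for the moment, N m; "gripper_width": finger opening in m; "grasp_force": force on a finger pad.
Only numpy, scipy, OpenCV 4.12 (cv2) and the standard library are available. Lean on these libraries where they do the work, as an engineer would, in place of code of your own. Each camera call takes 0.05 s, during which the arm holds its last target. There are 200 camera calls.

## Working session

There is one attempt and no reset: what is moved stays moved. The work goes in short steps, each a Python script; the robot and the scene stay as the last script left them, time stands still between calls to the robot, and variables do not carry over. Pictures are saved under pics/ and viewed, at most 10 in all, crops included, and the job is handed in when it is done.

```bash
ls; mkdir -p pics
cat > h.py <<'E'
from station import env, effector, solver, viewer, workorder, search_frame, tip_of
import numpy as np, cv2
def cloud(name,T=None):
    """picture, world points HxWx3 (nan where no depth)"""
    s=env.sense(); im,d=viewer.read_camera(name); i=viewer.camera_info(name); K=np.array(i["intrinsics"])
    v,u=np.mgrid[:d.shape[0],:d.shape[1]]
    uv=np.stack([u,v],-1).reshape(-1,1,2).astype(np.float64)
    dist=i.get("distortion"); 
    n=cv2.undistortPoints(uv,K,np.array(dist,float) if dist is not None else None).reshape(*d.shape,2)
    z=np.where(d>0,d,np.nan)
    P=np.stack([n[...,0]*z,-n[...,1]*z,-z],-1)
    if "eye" in i: W=P@np.array(i["rotation"]).T+np.array(i["eye"])
    else:
        T=np.array(i["T_tool_cam"]); P=P@T[:3,:3].T+T[:3,3]; W=P@np.array(s["tcp_rot"]).T+np.array(s["ee_pos"])
    return im,W
def down(yaw):
    """tool down, tool y (closing line) at yaw from world x"""
    y=np.array([np.cos(yaw),np.sin(yaw),0]); z=np.array([0,0,-1.]); return np.stack([np.cross(y,z),y,z],1)
E
python3 - <<'E'
from h import *
for n in ["top","scene"]:
    im,W=cloud(n); cv2.imwrite(f"pics/{n}0.png",im[...,::-1]); np.savez(f"{n}0.npz",im=im,W=W)
    i=viewer.camera_info(n); print(n,i)
    for k in ["plate","plate_ring","tray","tray_slot","other_plate","gauge","gauge_tip","stand","paint_tin","snips","tape"]:
        for f in (search_frame,tip_of):
            try: print(n,k,f.__name__,[(np.round(r["at"],3).tolist(),round(r["score"],2)) for r in f(n,k)])
            except Exception as e: print(k,f.__name__,e)
print(viewer.camera_info("wrist"));print(env.sense())
E
```

```text
pics
top {'intrinsics': array([[387.9396389 ,   0.        , 319.11155112],
       [  0.        , 387.9396389 , 200.46082228],
       [  0.        ,   0.        ,   1.        ]]), 'eye': array([ 0.3400139 , -0.11231461,  0.97976745]), 'rotation': array([[ 0.16187519,  0.96517911, -0.20548895],
       [-0.98680398,  0.1591244 , -0.02995555],
       [ 0.00378584,  0.20762638,  0.97820088]])}
top plate call [([0.485, 0.306, 0.006], 0.67)]
top plate call [([0.45, 0.341, 0.007], 0.5)]
top plate_ring call [([0.48, 0.305, 0.006], 0.93), ([0.615, -0.466, 0.116], 0.63)]
top plate_ring call [([0.451, 0.34, 0.002], 0.74)]
top tray call [([0.509, -0.004, 0.006], 0.83), ([0.748, -0.183, 0.027], 0.31)]
top tray call [([0.544, -0.005, -0.002], 0.7)]
top tray_slot call [([0.507, -0.004, 0.005], 0.91)]
top tray_slot call [([0.496, -0.004, 0.005], 0.87)]
top other_plate call [([0.582, -0.001, 0.011], 0.82)]
top other_plate call [([0.582, 0.001, 0.007], 0.96), ([0.495, -0.003, 0.002], 0.36)]
top gauge call [([0.507, -0.278, 0.139], 0.64)]
top gauge call [([0.514, -0.28, 0.034], 0.79)]
top gauge_tip call
[... 3117 characters left out ...]
2 ]), 'joint_velocities': array([ 0.00010057,  0.00101818, -0.00014805,  0.00210015,  0.00089633,
        0.00094242,  0.00059429]), 'tau': array([ 9.66455741e-05, -5.20407987e+01, -1.25868499e-02, -2.44050783e+01,
       -5.67299535e-02,  1.13645082e-02,  2.18744788e-05]), 'ee_pos': array([0.15059819, 0.63231256, 0.21460401]), 'tcp_rot': array([[-9.72791803e-01,  2.31681046e-01,  2.37817939e-05],
       [ 2.31681046e-01,  9.72791803e-01,  2.07575865e-05],
       [-1.83255949e-05,  2.57026009e-05, -1.00000000e+00]]), 'wrist_force': array([-0.50767007,  1.14307347, -0.70451818]), 'moment': array([-0.04539266, -0.03071005, -0.04396678]), 'grasp_force': 0.0, 'gripper_width': 0.0917327156156208}
```

View pics/top0.png

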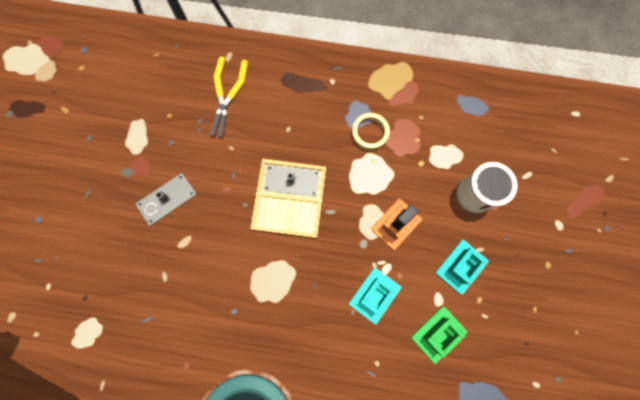

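View pics/scene0.png

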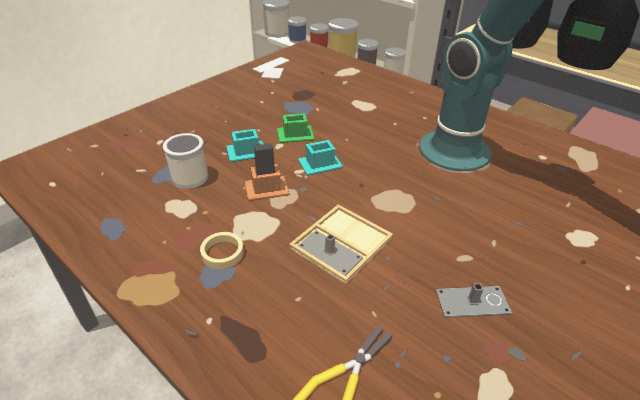

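Top view: the plate I want is at (165,198), with its ring at (151,208). The look-alike is the plate without a ring in the tray, at (290,180). The wooden (orange-brown) stand with the gauge is at (397,222). Its look-alikes are the empty teal stands at (376,295) and (463,266) and the green one at (440,334). The tray's empty compartment is at (288,214). I'll check the plate choice close up with the wrist camera.

```bash
cat >> h.py <<'E'
def rect(im,W,c,r,mask,minarea=200):
    """min-area rectangle (centre, long-axis yaw, sizes) of the largest masked blob near c"""
    m=(mask&(np.hypot(W[...,0]-c[0],W[...,1]-c[1])<r)).astype(np.uint8)
    m=cv2.morphologyEx(m,cv2.MORPH_OPEN,np.ones((3,3)))
    n,l,s,_=cv2.connectedComponentsWithStats(m); k=1+np.argmax(s[1:,4])
    P=W[l==k][:,:2]; (cx,cy),(a,b),ang=cv2.minAreaRect((P*1000).astype(np.float32))
    if a<b: a,b,ang=b,a,ang+90
    return np.array([cx,cy])/1000,np.radians(ang),(a,b),l==k
E
python3 - <<'E'
from h import *
p=np.array([0.483,0.309]); d=np.arctan2(.033,-.032)
best=None
for y in (d,d+np.pi,):
    q=solver.inverse_kinematics([*p,0.2],down(y)); print(y,q)
    if q is not None:
        c=abs(np.array(q)-env.sense()["joint_positions"]).max()
        if best is None or c<best[0]: best=(c,y)
env.reach([*p,0.2],down(best[1]))
im,W=cloud("wrist"); cv2.imwrite("pics/w1.png",im[...,::-1]); np.savez("w1.npz",im=im,W=W)
hsv=cv2.cvtColor(im,cv2.COLOR_RGB2HSV)
z=W[...,2]
near=np.hypot(W[...,0]-p[0],W[...,1]-p[1])<.09
print("bench z",np.nanmedian(z[~near]))
for lo,hi in((.0025,.012),(.0025,.06),(.044,.056)):
    try: c,a,s,m=rect(im,W,p,.12,(z>lo)&(z<hi)); print(lo,hi,c,np.degrees(a),s,np.nanmedian(z[m]))
    except Exception as e: print(e)
for k in("plate","plate_ring"): print([(np.round(r["at"],4),r["score"]) for r in tip_of("wrist",k)])
print(best,env.sense()["t"],env.sense()["ee_pos"])
E
```

```text
2.34081108841175 [-0.60529907  0.35576394 -0.02769979  1.80831461  0.01163414  0.97767072
  1.70304279]
5.482403742001543 [-1.05140827  0.37871575  0.53704766  1.83789124 -0.22877068  0.98646422
 -1.21911987]
bench z 0.0009282725592459629
0.0025 0.012 [0.48356845 0.30884619] 135.51348495483398 (140.1556854248047, 70.26094818115234) 0.005885319169913361
0.0025 0.06 [0.48356845 0.30884619] 135.51348495483398 (140.1556854248047, 70.26094818115234) 0.0059429301655647415
0.044 0.056 [0.48356049 0.30893976] 45.11594772338867 (16.51717758178711, 15.87242603302002) 0.05098769319098444
[(array([0.4835, 0.309 , 0.0051]), 0.59)]
[(array([0.4526, 0.3432, 0.0031]), 0.62)]
(np.float64(1.1628416691102708), np.float64(5.482403742001543)) 4.15 [0.48245045 0.31004471 0.19988959]
```

View pics/w1.png

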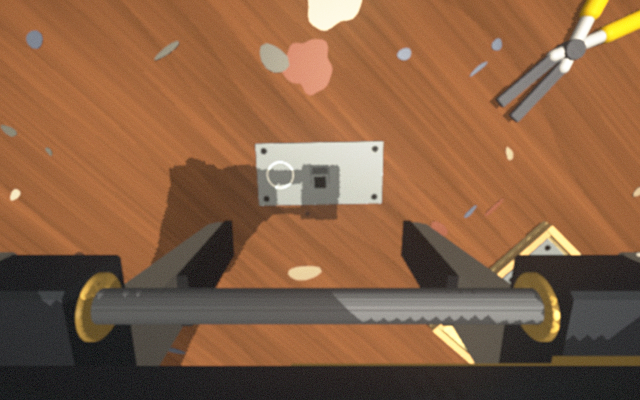

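The close view confirms it: the plate measures 140x70 mm, with the ring at (280,175) and the tube at (320,182). Next I'll measure the tray from above, and then grasp the plate.

```bash
python3 - <<'E'
from h import *
env.reach([0.54,-0.004,0.25],down(np.radians(-88)))
im,W=cloud("wrist"); cv2.imwrite("pics/w2.png",im[...,::-1]); np.savez("w2.npz",im=im,W=W)
z=W[...,2]; p=(.54,-.004)
for lo,hi in((.0035,.02),(.0125,.02),(.05,.065)):
    c,a,s,m=rect(im,W,p,.15,(z>lo)&(z<hi)); print(lo,hi,c,np.degrees(a),s,np.nanmedian(z[m]),np.argwhere(m).min(0),np.argwhere(m).max(0))
print([(np.round(r["at"],4),r["score"]) for k in("tray","tray_slot","other_plate") for r in tip_of("wrist",k)])
env.reach([0.525,-0.275,0.30],down(np.radians(-45)))
im,W=cloud("wrist"); cv2.imwrite("pics/w3.png",im[...,::-1]); np.savez("w3.npz",im=im,W=W)
z=W[...,2]; p=(.52,-.283)
for lo,hi in((.003,.2),(.05,.07),(.125,.15)):
    try: c,a,s,m=rect(im,W,p,.1,(z>lo)&(z<hi)); print(lo,hi,c,np.degrees(a),s,np.nanmedian(z[m]))
    except Exception as e: print(e)
print([(k,np.round(r["at"],4),r["score"]) for k in("stand","gauge") for r in tip_of("wrist",k)])
print(env.sense()["t"],env.sense()["joint_positions"])
E
python3 -c "
import cv2,numpy as np
cv2.imwrite('pics/w23.png',cv2.resize(np.vstack([cv2.imread('pics/w2.png'),cv2.imread('pics/w3.png')]),(480,600)))"
```

```text
0.0035 0.02 [ 0.5362229 -0.0036491] 1.867273211479187 (184.2217559814453, 166.3489532470703) 0.011229822137455103 [ 93 249] [241 390]
0.0125 0.02 [ 0.5362229 -0.0036491] 1.867273211479187 (184.2217559814453, 166.3489532470703) 0.01679020679266692 [ 93 249] [241 390]
0.05 0.065 [ 0.58228027 -0.00182591] 92.35616564750671 (15.218545913696289, 15.078140258789062) 0.05707345564040811 [128 312] [142 326]
[(array([ 0.5356, -0.0009,  0.0024]), 0.62), (array([ 0.494 , -0.006 ,  0.0051]), 0.77), (array([0.4845, 0.3116, 0.0046]), 0.65)]
0.003 0.2 [ 0.51537897 -0.28432333] 145.50790405273438 (110.14643096923828, 80.12481689453125) 0.06154101348002275
0.05 0.07 [ 0.51559021 -0.28405502] 145.5099334716797 (70.91899108886719, 49.72977828979492) 0.06269277474164037
0.125 0.15 [ 0.51581055 -0.28407343] 145.04122161865234 (46.397178649902344, 25.354549407958984) 0.1394308840393264
[('stand', array([ 0.2655, -0.4209, -0.0034]), 0.91), ('stand', array([ 0.5213, -0.2889,  0.0011]), 0.82), ('stand', array([ 0.4356, -0.456 ,  0.0039]), 0.73), ('gauge', array([ 0.5177, -0.2866,  0.0345]), 0.59)]
6.85 [-0.19704386  0.35514023  0.80813125  1.69068036 -0.27196426  1.21325923
 -0.10668633]
```

View pics/w23.png

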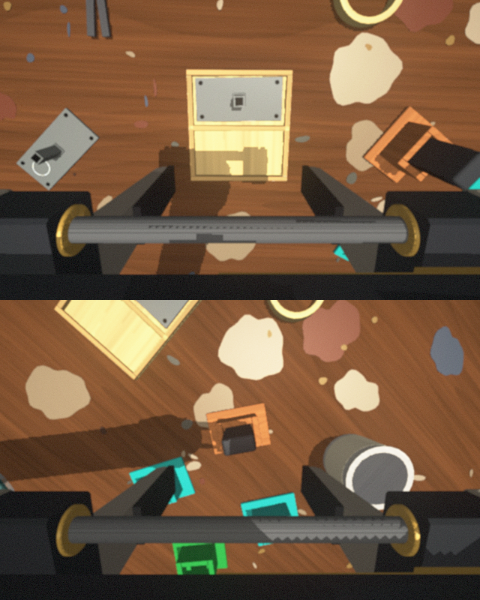

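The tray measures 184x166 mm, centred at (240,125) in the upper picture, with the empty compartment facing the robot. The gauge is in the orange-brown stand at (240,435) in the lower picture, and its 46x25 mm top matches. Now I'll pick up the plate.

Run:
```python
from h import *
p=[0.4836,0.3089]; R=down(np.radians(135.5-180))
env.reach([*p,0.15],R); effector.release()
env.movel([*p,0.012],R,rate=.12)
s=env.sense();print(s["ee_pos"],s["wrist_force"])
effector.grasp(45); s=env.sense(); print(s["gripper_width"],s["grasp_force"],s["ee_pos"])
env.movel([*p,0.10],R,rate=.1)
env.pause(.3); s=env.sense(); print(s["gripper_width"],s["grasp_force"],s["ee_pos"],s["wrist_force"],s["t"])
slot=[0.4922,-0.0051]; R2=down(np.radians(91.87-180))
env.reach([*slot,0.10],R2); env.pause(.4)
s=env.sense();print(s["ee_pos"],s["wrist_force"],s["gripper_width"],np.degrees(np.arctan2(s["tcp_rot"][1,1],s["tcp_rot"][0,1])),s["t"])
im,W=cloud("wrist"); cv2.imwrite("pics/w4.png",im[...,::-1]); np.savez("w4.npz",im=im,W=W)
z=W[...,2]
for lo,hi in((.085,.105),):
    c,a,sz,m=rect(im,W,slot,.12,(z>lo)&(z<hi)); print(c,np.degrees(a),sz,np.nanmedian(z[m]))
```

```text
[0.48415408 0.30921891 0.0127161 ] [ 0.67697954 -0.5845766   0.31212916]
0.015525349758226357 44.99986410140991 [0.48369463 0.30878273 0.0119675 ]
0.015685612309867966 44.99884486198425 [0.48347983 0.30865282 0.09958619] [ 0.35774821 -0.56536494 -3.91542924] 13.0
[ 0.49225871 -0.00466436  0.09995419] [ 0.09263514  0.26641141 -3.07777494] 0.015689218442509135 -88.07532993525255 14.6
[ 0.50271194 -0.00416714] 91.93265926837921 (140.34173583984375, 49.09586715698242) 0.0938139455414401
```

View pics/w4.png

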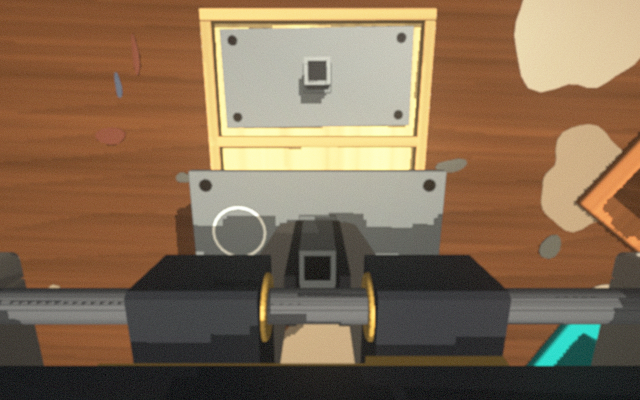

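The plate is held level and lined up over the slot, with the ring at (239,230). Now I'll lower it, watching the wrist force.

Run:
```python
from h import *
slot=[0.4922,-0.0051]; R2=down(np.radians(91.87-180))
env.movel([*slot,0.024],R2,rate=.08); env.pause(.3)
f0=env.sense()["wrist_force"][2]; print(f0)
z=.024
while z>.0155:
    z-=.001; env.movel([*slot,z],R2,rate=.02); env.pause(.1); s=env.sense()
    df=s["wrist_force"][2]-f0
    print(round(z,4),s["ee_pos"][2].round(4),round(df,2))
    if df>2.5: break
effector.release(); env.pause(.3)
s=env.sense(); print(s["ee_pos"],s["gripper_width"],s["wrist_force"],s["t"])
env.movel([*slot,0.16],R2,rate=.12)
# back up the view so that the whole slot shows
v=[0.53,-0.004,0.22]; env.reach(v,R2); env.pause(.2)
im,W=cloud("wrist"); cv2.imwrite("pics/w5.png",im[...,::-1]); np.savez("w5.npz",im=im,W=W)
zz=W[...,2]; hsv=cv2.cvtColor(im,cv2.COLOR_RGB2HSV)
c,a,sz,m=rect(im,W,slot,.09,(zz>.0075)&(zz<.06)&(hsv[...,1]<60)); print("plate",c,np.degrees(a),sz,np.nanmedian(zz[m]))
c,a,sz,m=rect(im,W,slot,.02,(zz>.045)&(zz<.065)); print("tube",c,np.degrees(a),sz,np.nanmedian(zz[m]))
c,a,sz,m=rect(im,W,(.536,-.004),.15,(zz>.0125)&(zz<.02)); print("tray",c,np.degrees(a),sz)
wm=(im.min(-1)>190)&(np.hypot(W[...,0]-.4905,W[...,1]-.039)<.022); print("ring",wm.sum(), cv2.minEnclosingCircle((W[wm][:,:2]*1000).astype(np.float32)) if wm.sum() else 0)
print([(np.round(r["at"],4),r["score"]) for r in tip_of("wrist","plate_ring")],env.sense()["t"])
```

```text
-3.321647259253951
0.023 0.023 -0.04
0.022 0.022 -0.81
0.021 0.021 0.38
0.02 0.02 -0.79
0.019 0.019 -0.32
0.018 0.018 0.97
0.017 0.0179 14.21
[ 0.49216635 -0.00510323  0.01698982] 0.0917425717401971 [ 0.0961725  -0.17445289 -0.09242933] 19.9833
plate [ 0.4922067  -0.00466477] 91.73988807201385 (138.44139099121094, 68.7684097290039) 0.011972535576720511
tube [ 0.49194882 -0.00527268] 2.3017873764038086 (16.310821533203125, 15.83958625793457) 0.05682394966313281
tray [ 0.53589075 -0.00360482] 1.858327865600586 (184.0640106201172, 166.3238067626953)
ring 111 ((493.07000732421875, 38.93223571777344), 15.504786491394043)
[(array([0.4926, 0.0406, 0.0133]), 0.87)] 22.0083
```

View pics/w5.png

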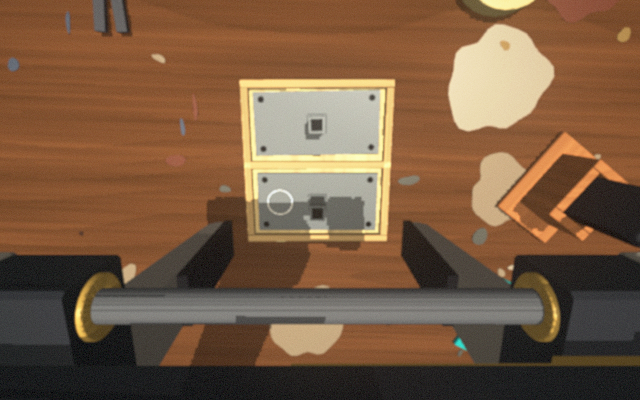

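The plate is lying in the slot, with the ring at (280,202) and the tube at (317,213). The offset is under 1 mm. Next is the gauge.

Run:
```python
from h import *
g=[0.5157,-0.2841]; yaw=np.radians(145.3-180); R=down(yaw)
env.reach([*g,0.26],R); env.pause(.2)
s=env.sense(); print(s["ee_pos"],s["joint_positions"].round(2))
env.movel([*g,0.080],R,rate=.1); env.pause(.2)
s=env.sense(); print(s["ee_pos"],s["wrist_force"])
effector.grasp(30); s=env.sense(); print(s["gripper_width"],s["grasp_force"],s["wrist_force"],s["ee_pos"])
env.movel([*g,0.19],R,rate=.08); env.pause(.4)
s=env.sense(); print(s["gripper_width"],s["grasp_force"],s["wrist_force"],s["ee_pos"],s["t"])
ring=[0.4910,0.0390]; R3=down(0)
env.reach([*ring,0.19],R3); env.pause(.4)
s=env.sense(); print(s["ee_pos"],s["gripper_width"],s["wrist_force"],s["joint_positions"].round(2),s["t"])
im,W=cloud("scene"); cv2.imwrite("pics/s6.png",cv2.resize(im[100:300,220:540,::-1],(800,500)))
m=(np.hypot(W[...,0]-ring[0],W[...,1]-ring[1])<.045)&(W[...,2]>.05)&(W[...,2]<.17)&(im.max(-1)<90); P=W[m]
for lo in (.13,.14,.15,.16):
    k=(P[:,2]>lo)&(P[:,2]<=lo+.01); print(lo,k.sum(),P[k].mean(0) if k.any() else 0,P[k].min(0) if k.any() else 0,P[k].max(0) if k.any() else 0)
print(P[:,2].min(),[(np.round(r["at"],4),r["score"]) for r in tip_of("scene","gauge_tip")],[(np.round(r["at"],4),r["score"]) for r in tip_of("scene","gauge")])
```

```text
[ 0.51622238 -0.28283258  0.25973781] [-0.21  0.4   0.86  1.75 -0.33  1.14  0.15]
[ 0.51587354 -0.28411101  0.08025321] [-0.5005916   0.65816987  0.6979137 ]
0.046075960105152414 29.995824694633484 [-0.73142953  0.30171682 -0.98159968] [ 0.51574715 -0.28418919  0.07999582]
0.04607499851275199 29.995525181293488 [ 0.6203068  -0.07167436 -1.51265256] [ 0.51565685 -0.2841135   0.18990487] 28.2667
[0.49108767 0.03852855 0.18996303] 0.046183334788218386 [ 0.66759208  1.02898681 -1.78237574] [-0.76  0.27  0.72  2.04 -0.22  0.91  0.08] 29.9
0.13 3 [0.49628776 0.04575269 0.13285636] [0.49327473 0.04424018 0.13184427] [0.49898777 0.04696886 0.1345411 ]
0.14 23 [0.50363197 0.04777622 0.14790775] [0.47483768 0.03211398 0.14368186] [0.51637844 0.05379597 0.14976286]
0.15 66 [0.50409922 0.0479897  0.15484145] [0.47279946 0.03185879 0.15004963] [0.51748631 0.05444341 0.15984173]
0.16 67 [0.50433286 0.04920258 0.16527779] [0.47235387 0.03306035 0.16002404] [0.51901647 0.05515421 0.1696788 ]
0.054869764354559813 [] [(array([0.4939, 0.0384, 0.1434]), 0.9)]
```

View pics/s6.png

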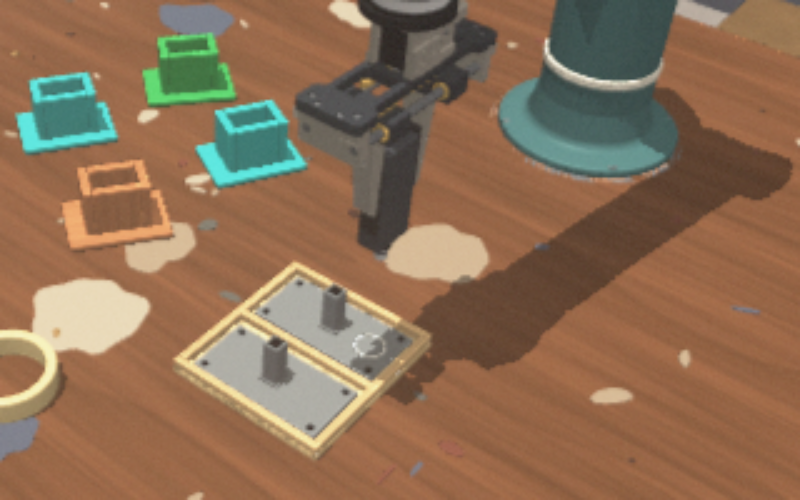

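The gauge hangs upright in the fingers, with its lower end at (378,248) and the ring at (368,345). The TCP should be at about 0.079 m at first contact and 0.075 m at half travel.

Run:
```python
from h import *
ring=[0.4910,0.0390]; R3=down(0)
env.movel([*ring,0.084],R3,rate=.06); env.pause(.4)
def fz(n=8):
    v=[]
    for _ in range(n): env.pause(.04); v.append(env.sense()["wrist_force"][2])
    return np.mean(v)
f0=fz(); z=.084; print(f0)
while z>.0735:
    z-=.001; env.movel([*ring,z],R3,rate=.02); env.pause(.05); df=fz()-f0
    print(round(z,4),env.sense()["ee_pos"].round(4),round(df,2))
    if df>2.9: break
im,W=cloud("scene"); cv2.imwrite("pics/s7.png",cv2.resize(im[140:290,250:490,::-1],(800,500)))
print(env.sense()["t"],env.sense()["gripper_width"],[(np.round(r["at"],4),r["score"]) for n in("gauge","plate_ring","plate") for r in tip_of("scene",n)])
```

```text
-1.8385937608286786
0.083 [0.491 0.039 0.083] 0.2
0.082 [0.491 0.039 0.082] 0.28
0.081 [0.491 0.039 0.081] -0.12
0.08 [0.491 0.039 0.08 ] 0.1
0.079 [0.491 0.039 0.079] 0.03
0.078 [0.491 0.039 0.078] 1.44
0.077 [0.491 0.039 0.077] 2.51
0.076 [0.491 0.039 0.076] 2.87
0.075 [0.491 0.039 0.075] 3.33
38.45 0.045821494054770484 [(array([0.4958, 0.0375, 0.0265]), 0.58), (array([0.4911, 0.0432, 0.0072]), 0.72), (array([ 0.4972, -0.0064,  0.0055]), 0.62), (array([ 0.4902, -0.0015,  0.0049]), 0.72)]
```

View pics/s7.png

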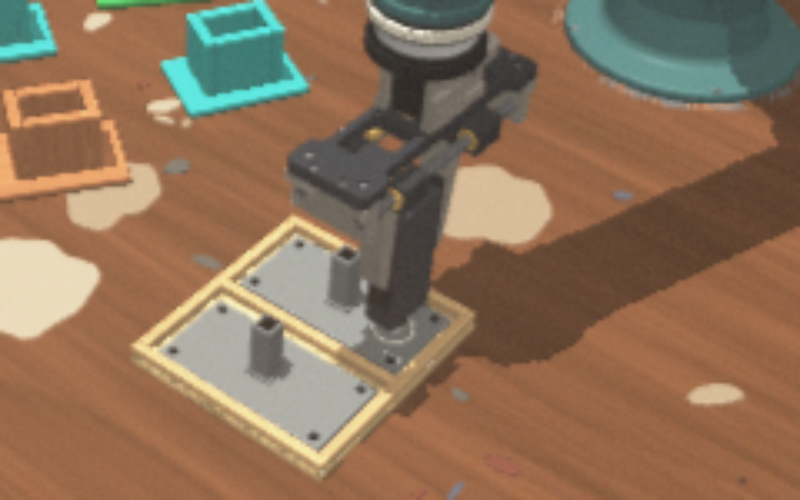

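The probe is inside the ring at about (390,330). It is about 3.5–4 mm in, pressing with about 3.3 N, and the gauge is upright. I'm handing the job in.

```bash
python3 -c "
from h import *
print(workorder.finish_job())"
```

```text
the job is handed in; nothing more can be done
None
```

I laid the ringed plate in the empty compartment within about 1 mm of centre and let go of it; the gauge is held upright with its probe in the ring, about half way in at roughly 3.3 N, and I handed the job in at about 38 s (the hand-in returned no verdict).

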